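# Fit the keyed spindle into the bar twister's worm gearbox

## Robot

A 6-joint arm with a two-finger parallel gripper is mounted at the origin on the work surface. World frame = base frame: x ahead of the robot, y to its left, z up, the work surface at z = 0. Lengths are in mm, angles in rad, forces in N, time in s.
With the tool pointing down it reaches from about 300 to 950 mm from the base axis. Payload 3.1 kg.
Tool frame: the origin (TCP) lies at the very end of the fingers, on their centre line; the grasp point (between the pads) lies 19 mm behind it; z points along the fingers, y is the direction in which the jaws open and shut (so a half turn about z gives the same grasp; the last joint's range is limited). The gripper opens to 85 mm and grips with 20 to 120 N. Pads are 22 mm wide; open, the fingers measure 114 mm over their backs; the gripper's body (76 mm by 85 mm) begins 54 mm behind the grasp point. The pads swing forward as they close: fully open they stand 13 mm farther back than shut.
Start: joints at [1.156, 0.308, 1.634, -0, 1.2, -0.07], TCP at [211.281, 588.211, 231.272] pointing down, gripper open.
Joint ranges: [-3.06, 3.06], [-0.79, 1.96], [0.05, 2.63], [-1.19, 4.34], [0.05, 2.64], [-2.94, 2.94]. Speed limits (rad/s): [2.79, 2.79, 3.14, 3.14, 3.14, 3.14].

## Interface

Orientations are given as [roll, pitch, yaw] about the fixed x, y, z axes, in that order (R = Rz(yaw) Ry(pitch) Rx(roll)).
In Python, from cell import r, get_image, camera_model gives the robot as it stands. The module is installed in compiled form; this text tells all that it offers.
- The arm moves only by the tool jog_arm, never from a script. Its argument "motion" is text: rows parted by semicolons, each of 5 numbers parted by spaces: the opening, from 0 (shut) to 1 (fully open), then the shift along the tool's x, y, z in units of 25 mm (1.0 is 25 mm), then the turn about the tool's z in units of 5 degrees (1.0 is 5 degrees). A call has 1 to 12 rows; each row is the pose to reach, as a shift and turn from the pose commanded when the call began, along the tool's axes at that moment; what a row does not reach only later rows make up. A row lasts 1/12 s, in which the tool goes at most 41.7 mm and 7.16 degrees, less where a joint would pass 70% of its speed; a pose out of reach is approached as far as the arm can. A call with a gripper value outside its range is refused whole. The fingers move at their own pace and stop on an object; "newtons" is the grip in N (left out, the last holds). Time passes only in rows, so rows that repeat a pose let the fingers close. It gives the time, the measured TCP pose, the force and the opening at its end, in the units of the state.
- r.sense(): the state, without advancing time (a new reading comes with each control period).
- get_image(name): name is "side" or "top"; returns the picture (480x640x3 uint8, red, green, blue); there is no depth.
- camera_model(name): a dict with "fx", "fy", "cx", "cy" (pixels), "distortion" ([k1, k2, p1, p2, k3] as OpenCV has them; the pictures are not rectified), "world_to_cam" (4x4, takes a point from world to camera coordinates). Camera axes: x right, y up, looking along -z (the intrinsics and any distortion apply to the point x, -y, -z); pixel columns grow to the right and rows downward; lengths in mm; the calibration is good to about 2 mm. A picture is of the moment at which its call begins. camera_model takes no time and is no camera call.
- r.finish_job(): hands the job in, once; it reports no verdict.
The state is a dict: "clock": time; "joint_pos": joint angles; "joint_velocities": joint speeds; "joint_torque": joint torques, N m; "ee_pos": TCP position; "orientation": TCP orientation; "wrist_force": force on the tool from outside, world axes, zero at the start; "moment": the same for the moment, N m; "grip_width": finger opening in mm.
Only numpy, scipy, OpenCV 4.12 (cv2) and the standard library are available. Lean on these libraries where they do the work, as an engineer would, in place of code of your own. Each camera call takes 0.05 s, during which the arm holds its last target.

## Task

The bar twister's worm gearbox lies on the bench with its hollow output shaft facing up. Lift the plastic dust cap off it and put the cap in the parts tray, then stand the spindle's foot in the bore and turn it until its key finds the keyway and it drops fully home, its collar flush on the hub. Leave the hammer, the tongs and the tin where they are.

Things in the scene. Friction and masses are not known exactly. Their poses are not given: they have to be found in the camera images.
- gearbox: Fixed cast aluminium worm gearbox on two low timber bearers, 130 x 150 mm in plan. Origin on the bench under the upright bore; x points to the side where the thin 14 mm input stub sticks out, y to the round worm barrel. Its flat cover is 102 mm above the bench, the barrel's top 91 mm. From the cover's middle rises the steel nose (hub) of the hollow output shaft, 44 mm across, 10 mm high.
- bore_mouth (a point): Centre of the hub's flat top face, 112 mm above the bench; z up, x and y as the gearbox's. The bore is 26.5 mm and goes through; its keyway, 10 mm wide, 4.75 mm deep, runs the full length. The worm locks the hub: it does not turn. The keyway's direction is not reported: it lies within 35 degrees (0.6 rad) either side of this x, and is hidden by the cap at first.
- cap_centre (a point): Loose black plastic dust cap: an upside-down cup, 52 mm across, 38 mm high, wall 2.5 mm, 60 g, sitting loosely over the hub with its rim on the gearbox cover; it lifts straight off. This point is its centre, 19 mm above its rim; z points up through its closed top.
- spindle: Steel spindle, 0.55 to 0.85 kg, 132 mm tall, standing on its foot; origin at the foot's centre, z up. From the foot: round 25 mm shaft 80 mm long (end chamfered 3 mm), collar 40 mm across, 6 mm thick, square head. A key 8 mm wide stands 4 mm out of the shaft's x side, 30 to 62 mm above the foot. Off the keyway the key rests on the hub's face, the foot 30 mm in the bore.
- spindle_head (a point): Centre of the spindle's square head, 34 x 34 mm, 46 mm high, blind square socket in its top: 109 mm above the foot, 29 mm above the hub's face when home. Axes as the spindle's; a notch in the top edge marks the key's side (x). The key enters within about 4 degrees of the keyway; if loosely held it then drops 50 mm by its weight. Foot in the bore, it stands unheld, leaning up to 6 degrees.
- tray_in (a point): Fixed low steel parts tray, 150 x 160 mm outside, 30 mm high, 3 mm walls, empty. This point is the centre of its inner floor, 3 mm above the bench; its x runs along the 150 mm side.
- hammer: Bystander: cross-peen hammer lying on the bench, about 300 mm long; origin under its middle.
- tongs: Bystander: smith's tongs lying on the bench, about 280 mm long; origin under the rivet.
- tin: Bystander: closed grey tin, 72 mm across, 58 mm high; origin at the centre of its underside.
Mind the look-alikes: they are no part of the job. There is more than one size of the part that bears cap_centre; the job needs the middle-sized.

How it is judged:
By the outcome, as a careful person would: the job done as asked, in the order asked, and still so for the second after the job is handed in, with the robot touching nothing.
It also fails if it takes over 72 s, if anything falls off the work surface, if the arm or the gripper's body presses on something with over 40 N, if the wrist force passes 120 N, or if a joint passes its speed limit or range.

## Working session

There is one attempt and no reset: what is moved stays moved. The work goes in short steps, Python scripts to look and compute and a tool call to move; the robot and the scene stay as the last step left them, time stands still between calls to the robot, and variables do not carry over. Pictures are saved under pics/ and viewed, and the job is handed in when it is done.

Besides the shell and the picture viewer there is one more tool, called after "Emit:" as a command line: name --argument value ..., lists and objects as JSON in quotes. jog_arm: Moves the arm, as the interface text tells. Its arguments: {"type":"object","properties":{"motion":{"type":"string"},"newtons":{"type":"number"}},"required":["motion"]}

```bash
ls; mkdir -p pics; python3 - <<'E'
from cell import r,get_image,camera_model
import cv2
for n in("side","top"):
    cv2.imwrite(f"pics/{n}0.png",get_image(n)[:,:,::-1])
    print(n,camera_model(n))
print(r.sense())
E
```

```text
pics
side {'fx': 572.4612121866129, 'fy': 572.4612121866129, 'cx': 322.9473430388036, 'cy': 245.8491890645194, 'distortion': array([-0.10613162,  0.        ,  0.        ,  0.        ,  0.        ]), 'world_to_cam': array([[ 9.48158867e-01, -3.17163375e-01,  2.00538591e-02,
        -5.40835143e+02],
       [ 1.69061200e-01,  5.56828145e-01,  8.13240879e-01,
        -1.66306478e+02],
       [-2.69096775e-01, -7.67691221e-01,  5.81581563e-01,
        -1.04192091e+03],
       [ 0.00000000e+00,  0.00000000e+00,  0.00000000e+00,
         1.00000000e+00]])}
top {'fx': 533.9842041597961, 'fy': 533.9842041597961, 'cx': 316.5955806815127, 'cy': 240.83064641435985, 'distortion': array([0.02103089, 0.        , 0.        , 0.        , 0.        ]), 'world_to_cam': array([[ 5.04905456e-02, -9.98718497e-01,  3.47396851e-03,
        -2.83656778e+01],
       [ 9.73948838e-01,  5.00076836e-02,  2.21185201e-01,
        -5.43874496e+02],
       [-2.21075476e-01, -7.78429388e-03,  9.75225635e-01,
        -1.02009735e+03],
       [ 0.00000000e+00,  0.00000000e+00,  0.00000000e+00,
         1.00000000e+00]])}
{'clock': 0.1, 'joint_pos': array([ 1.15627488e+00,  3.08913572e-01,  1.63505919e+00,  3.52667090e-05,
        1.19970810e+00, -6.96966275e-02]), 'joint_velocities': array([-0.00023194, -0.00199838, -0.00080572,  0.0019188 , -0.00187362,
       -0.00206182]), 'joint_torque': array([-9.15080418e-04, -4.16396070e+01, -2.77647632e+01, -7.01290742e-05,
        3.86123895e-03, -1.45615547e-05]), 'ee_pos': array([210.9825469 , 587.51964579, 230.16466929]), 'orientation': array([-3.13951180e+00, -1.78182817e-04,  2.79675482e+00]), 'wrist_force': array([ 1.02818458, -0.46704249, -0.18392211]), 'moment': array([-0.00802313, -0.02350178,  0.05507106]), 'grip_width': 85.21890403273699}
```

View pics/side0.png

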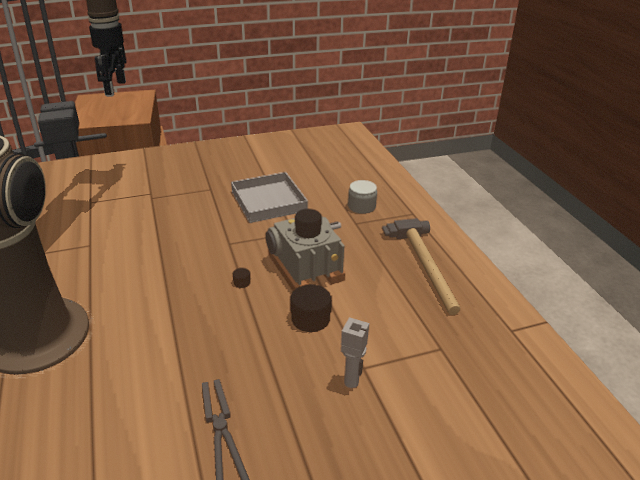

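View pics/top0.png

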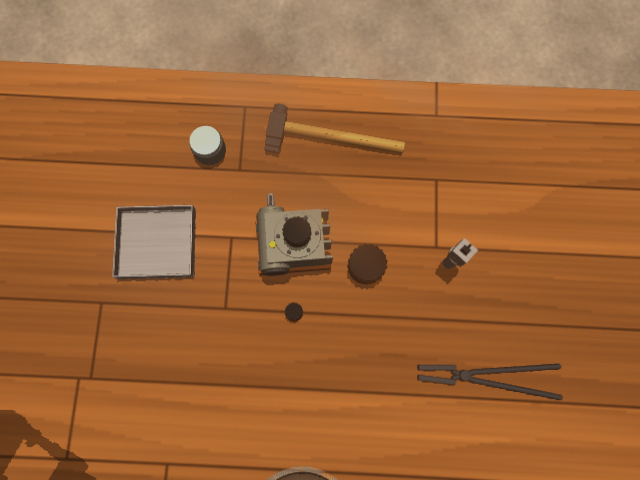

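Candidates for the cap in the top view are (296,231) on the gearbox hub (middle-sized), (367,264) large on the bench, and (293,312) small on the bench. I choose the one on the hub. The spindle is at (463,250) in top and (354,350) in side, and the tray is at (154,242). Close crops next.

```bash
python3 - <<'E'
import cv2,numpy as np
t=cv2.imread("pics/top0.png");s=cv2.imread("pics/side0.png")
def c(im,x,y,w,h,k): return cv2.resize(im[y:y+h,x:x+w],None,fx=k,fy=k,interpolation=cv2.INTER_CUBIC)
a=c(t,245,185,100,100,4);b=c(t,420,215,70,70,4*100/70)
cv2.imwrite("pics/c_top.png",np.hstack([a,cv2.resize(b,(400,400))]))
a=c(s,255,190,100,100,4);b=c(s,310,310,100,100,4)
cv2.imwrite("pics/c_side.png",np.hstack([a,b]))
E
```

```text
(no output)
```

View pics/c_top.png

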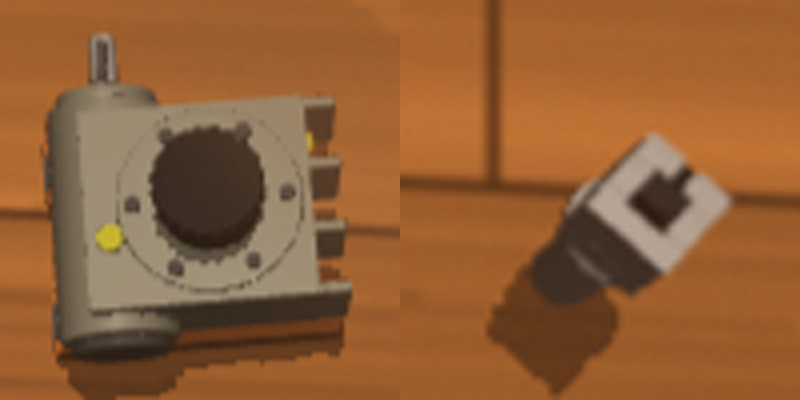

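View pics/c_side.png

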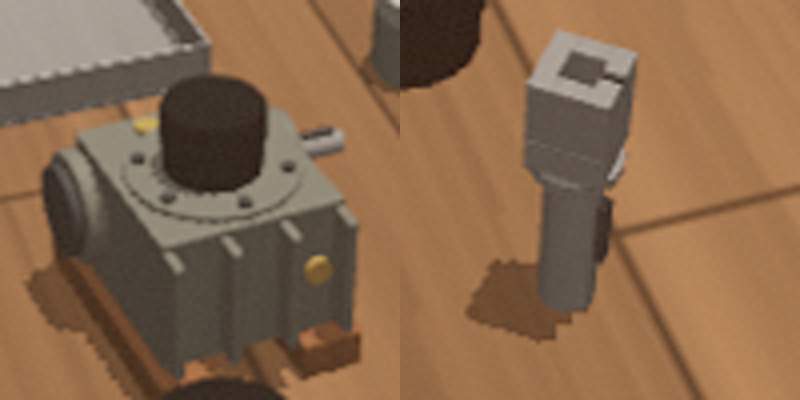

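```bash
cat > h.py <<'E'
import numpy as np,cv2
from cell import camera_model
from scipy.optimize import least_squares
CM={n:camera_model(n) for n in("side","top")}
def proj(n,P):
    c=CM[n];P=np.atleast_2d(np.asarray(P,float));M=c["world_to_cam"].copy()
    F=np.diag([1,-1,-1]);R=F@M[:3,:3];t=F@M[:3,3]
    K=np.array([[c["fx"],0,c["cx"]],[0,c["fy"],c["cy"]],[0,0,1]])
    return cv2.projectPoints(P,cv2.Rodrigues(R)[0],t,K,c["distortion"])[0][:,0]
def tri(ps,pt,x0=(500,0,100)):
    s=least_squares(lambda X:np.r_[proj("side",X)[0]-ps,proj("top",X)[0]-pt],x0);return s.x,np.abs(s.fun).max()
def plane(n,p,z):
    s=least_squares(lambda X:proj(n,[X[0],X[1],z])[0]-p,(500,0));return s.x
E
python3 - <<'E'
from h import *
B=lambda u,v,k,x0,y0:np.array([x0+u/k-.4,y0+v/k-.4])
k=400/70
T=[B(*p,k,420,215) for p in [(253,132),(333,203),(265,275),(188,205)]]
S=[B(*p,4,310,310) for p in [(158,30),(238,55),(208,108),(128,82)]]
# top cam: up=+x, right=-y ; side: right ~ +x
for p in T: print("T",p,plane("top",p,132))
for p in S: print("S",p,plane("side",p,132))
print("head top",tri(np.mean(S,0),np.mean(T,0)))
ct=B(208,187,4,245,185);cs=B(213,100,4,255,190)
print("captop",tri(cs,ct),plane("top",ct,140),plane("side",cs,140))
print("foot side", [plane("side",B(u,v,4,310,310),0) for u,v in[(565-400,310)]])
for nm,u,v in [("TL",80,112),("TR",305,97),("BR",325,293),("BL",90,310)]:
    print(nm,plane("top",B(u,v,4,245,185),102))
print("stub tip",plane("top",B(102,37,4,245,185),55), plane("top",B(104,85,4,245,185),55))
for p in [(117,207),(194,206),(192,278),(114,278)]: print("tray",plane("top",np.array(p,float),30))
E
```

```text
T [463.875 237.7  ] [ 548.83439504 -278.82637112]
T [477.875 250.125] [ 526.16212854 -304.78645906]
T [465.975 262.725] [ 500.91141425 -282.22939091]
T [452.5   250.475] [ 523.04233088 -257.26125257]
S [349.1 317.1] [ 525.45200637 -257.23233025]
S [369.1  323.35] [ 550.46038992 -280.19799413]
S [361.6 336.6] [ 528.31828141 -304.10064637]
S [341.6 330.1] [ 503.92473249 -281.50204033]
head top (array([ 525.99874272, -281.06561015,  132.00780869]), np.float64(0.6825106919662005))
captop (array([545.28828499,  36.77612799, 141.23101191]), np.float64(1.365949696704945)) [543.01893647  37.17646331] [548.87858884  39.18418759]
foot side [array([ 523.47261185, -288.99316817])]
TL [586.95958729 104.0896387 ]
TR [600.33578988  -6.09916541]
BR [502.55535638 -20.54083893]
BL [488.43878809  92.15702433]
stub tip [640.89646176 100.84067487] [615.08337596  98.00962366]
tray [603.01603493 422.88710556]
tray [613.65560007 261.84689968]
tray [460.61689911 250.40900158]
tray [452.66010845 408.93475957]
```

```bash
cat >> h.py <<'E'
def circ(c,rad,z,n=60):
    a=np.linspace(0,2*np.pi,n);return np.c_[c[0]+rad*np.cos(a),c[1]+rad*np.sin(a),np.full(n,z)]
def overlay(name,n,items,box,k,out):
    im=cv2.imread(name);x,y,w,h=box
    o=cv2.resize(im[y:y+h,x:x+w],None,fx=k,fy=k,interpolation=cv2.INTER_CUBIC)
    for P,col in items:
        q=(proj(n,P)-[x,y]+.5)*k
        cv2.polylines(o,[np.round(q).astype(int)],False,col,1)
    if out: cv2.imwrite(out,o)
    return o
def box2(c,yaw,hx,hy,z):
    R=np.array([[np.cos(yaw),-np.sin(yaw)],[np.sin(yaw),np.cos(yaw)]])
    p=np.array([[hx,hy],[-hx,hy],[-hx,-hy],[hx,-hy],[hx,hy]])@R.T+c
    return np.c_[p,np.full(5,z)]
E
cat > ov.py <<'E'
from h import *
cap=(545.5,37.5);sp=(526,-281);g=(0,255,0);m=(255,0,255)
it=[(circ(cap,26,140),g),(circ(cap,26,102),m)]
s=[(box2(sp,np.radians(-42),17,17,132),g),(circ(sp,12.5,0),m),(circ(sp,20,83),g)]
A=overlay("pics/top0.png","top",it,(245,185,100,100),4,None)
B=overlay("pics/side0.png","side",it,(255,190,100,100),4,None)
C=overlay("pics/top0.png","top",s,(410,205,100,100),4,None)
D=overlay("pics/side0.png","side",s,(310,310,100,100),4,None)
o=np.vstack([np.hstack([A,B]),np.hstack([C,D])]);cv2.imwrite("pics/ov1.png",cv2.resize(o,(600,600)))
E
python3 ov.py
```

```text
(no output)
```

View pics/ov1.png

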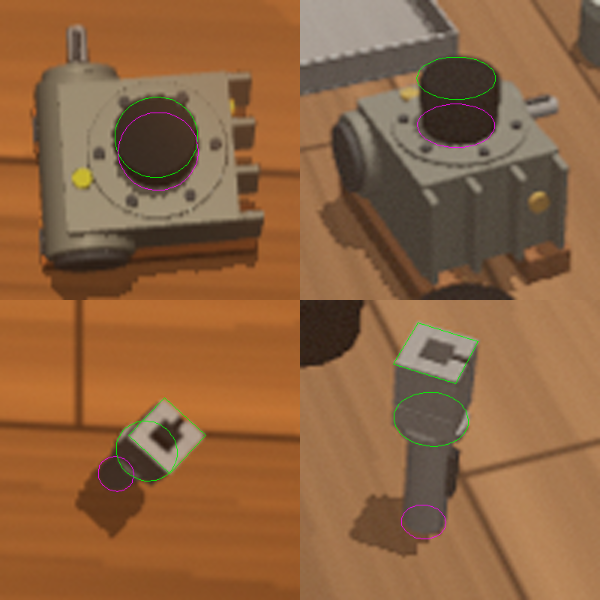

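```bash
cat >> h.py <<'E'
def move(c,yaw,t,yawt):
    d=np.asarray(t,float)-c;x=np.array([np.cos(yaw),np.sin(yaw),0]);y=np.array([np.sin(yaw),-np.cos(yaw),0])
    dy=(yawt-yaw+np.pi)%(2*np.pi)-np.pi
    return np.round([d@x/25,d@y/25,-d[2]/25,-np.degrees(dy)/5],3)
def after(c,yaw,u):
    x=np.array([np.cos(yaw),np.sin(yaw),0]);y=np.array([np.sin(yaw),-np.cos(yaw),0])
    return np.asarray(c)+25*(u[0]*x+u[1]*y-u[2]*np.array([0,0,1])), yaw-np.radians(5*u[3])
E
python3 -c "
from h import *
print(move([211.281,588.211,231.272],2.7968,[545.5,37,200],np.radians(95)))"
```

```text
[-20.034 -16.232   1.251  13.049]
```

Emit:
jog_arm --motion "1 -0.5 -0.4 0 0.5; 1 -1.5 -1.2 0 1.5; 1 -2.7 -2.2 0 2.8; 1 -4 -3.25 0 4.1; 1 -5.3 -4.3 0 5.4; 1 -6.6 -5.35 0 6.7; 1 -7.9 -6.4 0 8; 1 -9.2 -7.45 0 9.3; 1 -10.3 -8.4 0 10.6; 1 -11.2 -9.1 0 11.8; 1 -11.8 -9.6 0 12.6; 1 -12 -9.75 0 13" --newtons 40

```text
clock: 1.1
ee_pos: [412.1, 254.0, 231.0]
orientation: [-3.142, 0.002, 1.655]
wrist_force: [0.0, 0.6, 0.1]
grip_width: 85.4
```

```bash
python3 -c "
from h import *
c,y=after([211.281,588.211,231.272],2.7968,[-12,-9.75,0,13]);print(c,y,np.degrees(y))
print(move(c,y,[545.5,37,180],y))
from cell import r;s=r.sense();print(s['ee_pos'],s['orientation'],s['joint_pos'])"
```

```text
[411.23679117 257.40630826 231.272     ] 1.662335986203686 95.24483614218865
[-9.27   4.542  2.051 -0.   ]
[412.14071777 254.00589473 231.02770464] [-3.14150410e+00  1.61283388e-03  1.65478384e+00] [ 4.63315425e-01  3.40249761e-02  1.95588905e+00 -1.60375497e-03
  1.15235859e+00  3.79980142e-01]
```

Emit:
jog_arm --motion "1 -0.3 0.15 0 0; 1 -1 0.5 0.1 0; 1 -2.2 1.1 0.3 0; 1 -3.4 1.7 0.6 0; 1 -4.6 2.3 1 0; 1 -5.8 2.85 1.3 0; 1 -7 3.45 1.6 0; 1 -8 3.95 1.8 0; 1 -8.7 4.3 2 0; 1 -9.1 4.5 2.05 0; 1 -9.25 4.55 2.05 0; 1 -9.25 4.55 2.05 0"

```text
clock: 2.1
ee_pos: [545.6, 37.7, 179.9]
orientation: [-3.141, -0.0, 1.662]
wrist_force: [-0.4, 0.0, 0.1]
grip_width: 85.3
```

```bash
python3 -c "
from h import *
c,y=after([411.237,257.406,231.272],1.6623,[-9.25,4.55,2.05,0]);print(c,y)
from cell import r,get_image;s=r.sense();print(s['ee_pos'],s['orientation'],s['joint_pos'])
for n in('side','top'): cv2.imwrite(f'pics/{n}1.png',get_image(n)[:,:,::-1])
a=cv2.imread('pics/side1.png')[120:320,220:420];b=cv2.imread('pics/top1.png')[140:340,200:400]
cv2.imwrite('pics/p1.png',cv2.resize(np.hstack([a,b]),None,fx=2,fy=2))"
```

```text
[545.6418302   37.51746774 180.022     ] 1.6623
[545.55718847  37.68839276 179.88723733] [-3.14094151e+00 -4.57292458e-04  1.66232894e+00] [-1.08827670e-02  2.15544876e-01  1.86298030e+00  4.44212132e-04
  1.06376201e+00 -1.02631366e-01]
```

View pics/p1.png

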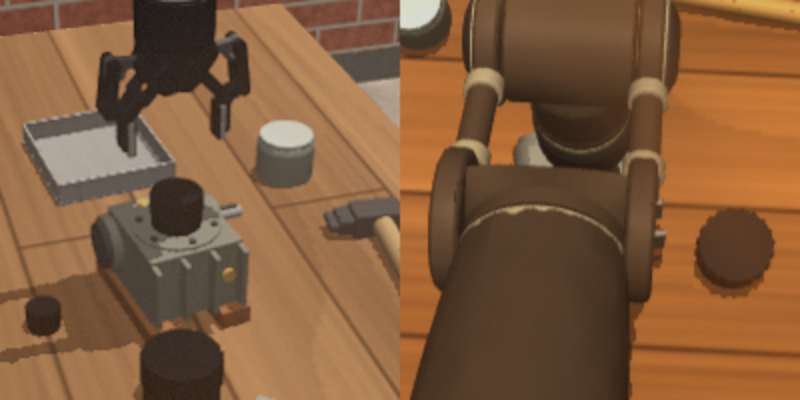

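The side view shows the open jaws above the cap at about (175,190) in the crop, centred on it, with no look-alike in reach. I'll descend and grip.

Emit:
jog_arm --motion "1 0 0 0.2 0; 1 0 0 0.6 0; 1 0 0 1.1 0; 1 0 0 1.6 0; 1 0 0 2.1 0; 1 0 0 2.5 0; 1 0 0 2.75 0; 1 0 0 2.85 0; 1 0 0 2.9 0; 0.4 0 0 2.9 0; 0.4 0 0 2.9 0; 0.4 0 0 2.9 0" --newtons 30

```text
clock: 3.2
ee_pos: [547.6, 37.6, 108.7]
orientation: [3.137, 0.0, 1.662]
wrist_force: [10.2, 1.8, 8.9]
grip_width: 51.8
```

Emit:
jog_arm --motion "0.4 0 0 0 0; 0.4 0 0 0 0; 0.4 0 0 0 0; 0.4 0 0 0 0"

```text
clock: 3.53
ee_pos: [547.6, 37.5, 108.8]
orientation: [3.137, 0.0, 1.662]
wrist_force: [3.2, 1.0, 4.6]
grip_width: 51.3
```

Emit:
jog_arm --motion "0.4 0 0 -0.1 0; 0.4 0 0 -0.3 0; 0.4 0 0 -0.7 0; 0.4 0 0 -1.2 0; 0.4 0 0 -1.8 0; 0.4 0 0 -2.3 0; 0.4 0 0 -2.7 0; 0.4 0 0 -2.9 0; 0.4 0 0 -3 0; 0.4 0 0 -3 0"

```text
clock: 4.37
ee_pos: [545.7, 37.5, 183.1]
orientation: [3.141, 0.0, 1.662]
wrist_force: [1.3, -0.6, -0.6]
grip_width: 51.3
```

```bash
python3 -c "
from h import *
c,y=[545.642,37.517,180.022-72.5+75],1.6623
print(move(c,y,[532,336,100],y),move(c,y,[532,336,14],y))
from cell import r,get_image;s=r.sense();print(s['ee_pos'],s['orientation'],s['wrist_force'],s['grip_width'])
for n in('side','top'): cv2.imwrite(f'pics/{n}2.png',get_image(n)[:,:,::-1])
a=cv2.imread('pics/side2.png')[120:320,220:420];b=cv2.imread('pics/top2.png')[140:340,200:400]
cv2.imwrite('pics/p2.png',cv2.resize(np.hstack([a,b]),None,fx=2,fy=2))"
```

```text
[11.939  0.548  3.301 -0.   ] [11.939  0.548  6.741 -0.   ]
[545.65817129  37.50722577 183.05112465] [3.14114431e+00 1.12189934e-04 1.66240165e+00] [ 1.2856134  -0.59954711 -0.64085327] 51.34733047384204
```

View pics/p2.png

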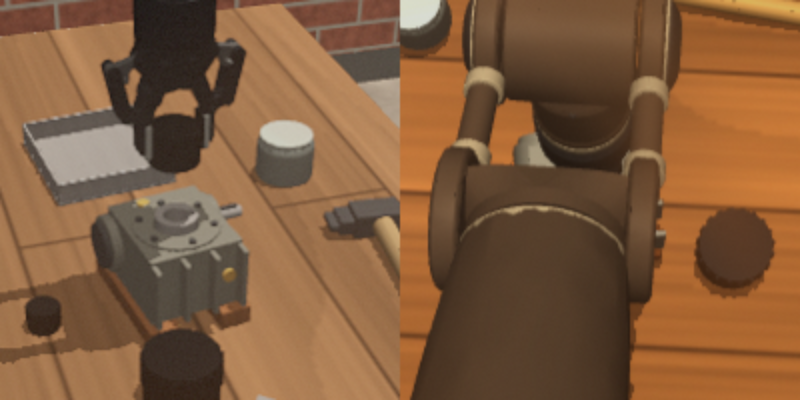

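The cap is held (crop about (175,145)). The bare hub and bore are visible at (180,215) with the keyway dark, and I'll look more closely later. Carry the cap to the tray.

Emit:
jog_arm --motion "0.4 0.2 0 0 0; 0.4 0.8 0 0 0; 0.4 1.9 0.1 0 0; 0.4 3.1 0.15 0 0; 0.4 4.4 0.2 0 0; 0.4 5.7 0.25 0.2 0; 0.4 7 0.3 0.6 0; 0.4 8.3 0.4 1.1 0; 0.4 9.6 0.45 1.7 0; 0.4 10.8 0.5 2.3 0; 0.4 11.6 0.55 2.9 0; 0.4 11.95 0.55 3.3 0"

```text
clock: 5.47
ee_pos: [530.3, 338.9, 97.6]
orientation: [-3.139, 0.0, 1.665]
wrist_force: [-0.3, -0.7, -0.6]
grip_width: 51.0
```

Emit:
jog_arm --motion "0.4 0 0 0.4 0; 0.4 0 0 0.9 0; 0.4 0 0 1.5 0; 0.4 0 0 2.1 0; 0.4 0 0 2.6 0; 0.4 0 0 3 0; 0.4 0 0 3.3 0; 0.4 0 0 3.45 0; 0.4 0 0 3.55 0; 0.4 0 0 3.58 0; 0.4 0 0 3.58 0"

```text
clock: 6.38
ee_pos: [532.5, 336.5, 10.9]
orientation: [3.141, -0.0, 1.662]
wrist_force: [-0.8, 1.3, -0.6]
grip_width: 50.9
```

```bash
python3 -c "
from h import *
from cell import r,get_image;s=r.sense();print(s['ee_pos'],s['orientation'],s['wrist_force'],s['grip_width'])
for n in('side','top'): cv2.imwrite(f'pics/{n}3.png',get_image(n)[:,:,::-1])
a=cv2.imread('pics/side3.png')[120:320,180:380];b=cv2.imread('pics/top3.png')[140:340,200:400]
cv2.imwrite('pics/p3.png',cv2.resize(np.hstack([a,b]),None,fx=2,fy=2))"
```

```text
[532.47386475 336.46463793  10.92654907] [ 3.14077036e+00 -3.28823796e-04  1.66233772e+00] [-0.81299127  1.29551409 -0.56477231] 50.875060450545085
```

View pics/p3.png

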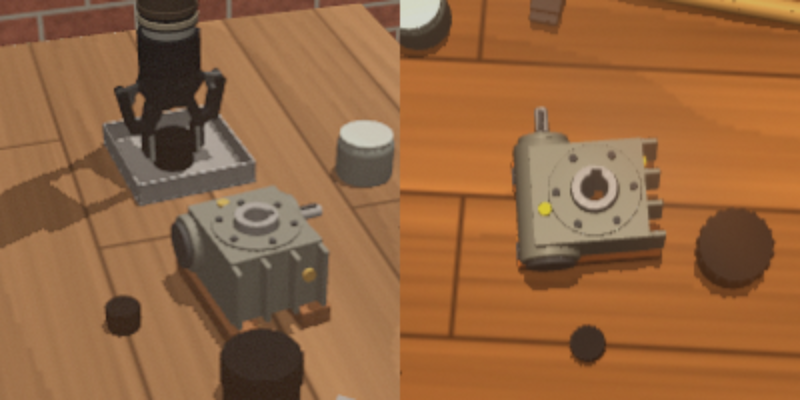

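The cap is in the tray, still gripped just above the floor, and the hub bore is at top crop (595,187) with its keyway opening upward. Release, lift, and measure the keyway.

Emit:
jog_arm --motion "0.8 0 0 0 0; 0.8 0 0 0 0; 0.8 0 0 0 0; 0.8 0 0 0 0; 0.8 0 0 -0.3 0; 0.8 0 0 -0.9 0; 0.8 0 0 -1.7 0; 0.8 0 0 -2.7 0; 0.8 0 0 -3.9 0; 0.8 0 0 -5 0; 0.8 0 0 -5.7 0; 0.8 0 0 -6 0"

```text
clock: 7.48
ee_pos: [534.6, 337.7, 166.4]
orientation: [3.134, -0.003, 1.662]
wrist_force: [-0.4, 0.3, 1.0]
grip_width: 68.4
```

```bash
python3 -c "
from h import *
from cell import get_image
ims=[get_image('top').astype(float) for i in range(4)]
im=np.mean(ims,0).astype(np.uint8)[:,:,::-1]
cv2.imwrite('pics/top4.png',im)
cv2.imwrite('pics/side4.png',get_image('side')[:,:,::-1])
k=10
b=(545.5,37.5)
A=cv2.resize(im[213:253,277:317],None,fx=10,fy=10,interpolation=cv2.INTER_CUBIC)
B=overlay('pics/top4.png','top',[(circ(b,22,112),(0,255,0)),(circ(b,13.25,112),(255,0,255))],(277,213,40,40),10,None)
C=overlay('pics/side4.png','side',[],(288,205,40,40),10,None)
D=overlay('pics/side4.png','side',[(circ(b,22,112),(0,255,0)),(circ(b,13.25,112),(255,0,255))],(288,205,40,40),10,None)
o=np.vstack([np.hstack([A,B]),np.hstack([C,D])]);cv2.imwrite('pics/p4.png',cv2.resize(o,(600,600),interpolation=cv2.INTER_AREA))"
```

```text
(no output)
```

View pics/p4.png

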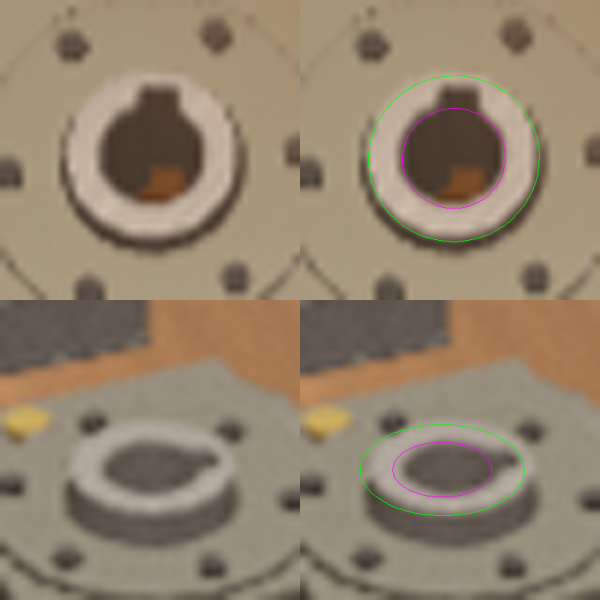

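View pics/side4.png

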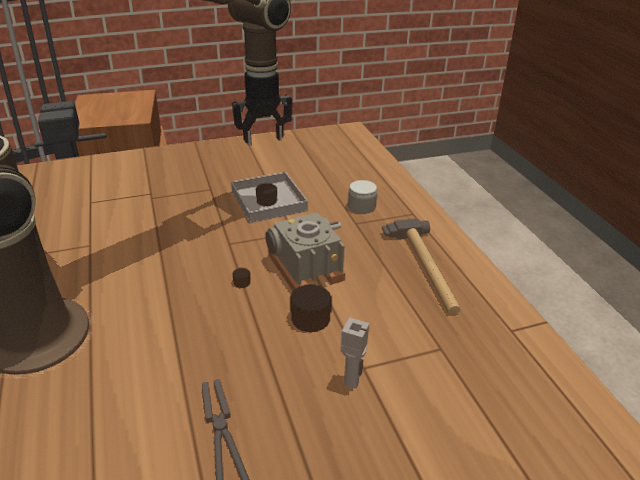

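Cap is in the tray at (267,194) in side, and the hub is clear. Next I rectify the hub face to get the keyway angle.

```bash
python3 -c "
from h import *
for n,b in(('top',(545.5,37.5)),('side',(547.5,36.5))):
    im=cv2.imread(f'pics/{n}4.png')
    g=np.arange(-30,30,.15);X,Y=np.meshgrid(g,-g) # x right, y up
    P=np.c_[b[0]+X.ravel(),b[1]+Y.ravel(),np.full(X.size,112.)]
    q=proj(n,P).astype(np.float32).reshape(*X.shape,2)
    w=cv2.remap(im,q[...,0],q[...,1],cv2.INTER_CUBIC);cv2.imwrite(f'pics/rect_{n}.png',w)
    gr=w.mean(2)
    # hub outer/bore fits by threshold
    m=(gr>130) if n=='top' else None
    if n=='top':
        rr=np.hypot(X,Y)
        dark=((gr<115)&(rr<19.5)).astype(np.uint8)
        from scipy.ndimage import label
        # bore circle fit using boundary angles away from keyway(|ang|>40deg)
        cs=max(cv2.findContours(dark,cv2.RETR_EXTERNAL,cv2.CHAIN_APPROX_NONE)[0],key=len)[:,0]
        px=g[cs[:,0]];py=-g[cs[:,1]];
        a=np.degrees(np.arctan2(py,px));k=np.abs(a-7)>50
        f=least_squares(lambda p:np.hypot(px[k]-p[0],py[k]-p[1])-p[2],(0,0,13),loss='soft_l1').x
        print('bore',f+np.r_[b,0])
        for r0,r1 in((14,15),(15,16),(14.5,16.5)):
            R=np.hypot(X-f[0],Y-f[1]);s=(dark>0)&(R>r0)&(R<r1)
            A=np.degrees(np.arctan2(Y[s]-f[1],X[s]-f[0]));print(r0,r1,A.mean(),A.min(),A.max())
"
python3 -c "
import cv2,numpy as np
cv2.imwrite('pics/rect.png',np.hstack([cv2.imread('pics/rect_%s.png'%n) for n in('top','side')]))"
```

```text
bore [546.60343751  37.99053882  13.40327651]
14 15 -3.6151214094315653 -26.810237463601062 19.694662377489543
15 16 -3.6313964583701432 -24.243637911821928 16.555881469500466
14.5 16.5 -3.5819440888389633 -25.215113079358346 17.791638594715756
```

View pics/rect.png

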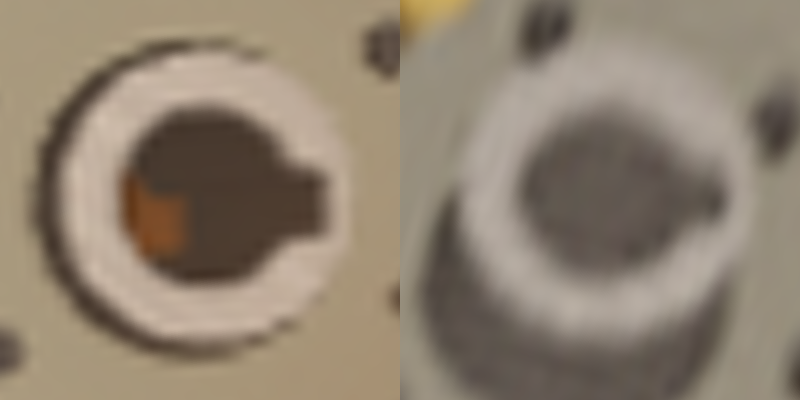

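```bash
python3 -c "
from h import *
c,y=after([545.642,37.517,182.522],1.6623,[11.95,.55,3.3+3.58-6,0]);print(c,y)
print(move(c,y,[526,-281,180],np.radians(48)))
c2,y2=after(c,y,[-12,-1,-.8,9.45]);print(c2,y2,np.degrees(y2))
print(move(c2,y2,[526,-281,180],np.radians(48)))
"
```

```text
[532.03588602 336.27358765 160.522     ] 1.6623
[-24.566  -2.497  -0.779   9.449]
[534.55328488  35.24424904 180.522     ] 0.8376319284326794 47.99277428459675
[-9.629e+00  8.211e+00  2.100e-02 -1.000e-03]
```

Emit:
jog_arm --motion "0.8 -0.3 0 -0.2 0.3; 0.8 -1.2 -0.1 -0.4 1; 0.8 -2.4 -0.2 -0.6 2; 0.8 -3.7 -0.3 -0.8 3; 0.8 -5 -0.4 -0.8 4; 0.8 -6.3 -0.5 -0.8 5; 0.8 -7.6 -0.6 -0.8 6; 0.8 -8.9 -0.7 -0.8 7; 0.8 -10.1 -0.8 -0.8 8; 0.8 -11.2 -0.9 -0.8 8.9; 0.8 -11.8 -1 -0.8 9.4; 0.8 -12 -1 -0.8 9.45"

```text
clock: 8.73
ee_pos: [533.2, 32.4, 179.3]
orientation: [-3.14, 0.003, 0.833]
wrist_force: [-0.6, -0.8, -0.6]
grip_width: 68.4
```

Emit:
jog_arm --motion "0.8 -0.3 0.25 0 0; 0.8 -1.1 0.95 0 0; 0.8 -2.1 1.8 0 0; 0.8 -3.2 2.7 0 0; 0.8 -4.3 3.65 0 0; 0.8 -5.4 4.6 0 0; 0.8 -6.5 5.55 0 0; 0.8 -7.6 6.5 0 0; 0.8 -8.6 7.35 0 0; 0.8 -9.3 7.9 0 0; 0.8 -9.63 8.2 0 0; 0.8 -9.63 8.2 0 0"

```text
clock: 9.73
ee_pos: [525.8, -282.4, 180.1]
orientation: [-3.142, 0.0, 0.836]
wrist_force: [-0.1, -0.1, -0.4]
grip_width: 68.0
```

```bash
python3 -c "
from h import *
from cell import r,get_image;s=r.sense();print(s['ee_pos'],s['orientation'],s['wrist_force'],s['grip_width'])
c,y=after([534.553,35.244,180.522],0.83763,[-9.63,8.2,0,0]);print(c)
for n in('side','top'): cv2.imwrite(f'pics/{n}5.png',get_image(n)[:,:,::-1])
a=cv2.imread('pics/side5.png')[220:420,260:460];b=cv2.imread('pics/top5.png')[140:340,360:560]
cv2.imwrite('pics/p5.png',cv2.resize(np.hstack([a,b]),None,fx=2,fy=2))"
```

```text
[ 525.80717384 -282.42709837  180.0937382 ] [-3.14155125e+00  1.84518376e-04  8.36159642e-01] [-0.14837568 -0.05454772 -0.40428949] 68.02197793814909
[ 525.76402413 -280.83876828  180.522     ]
```

View pics/p5.png

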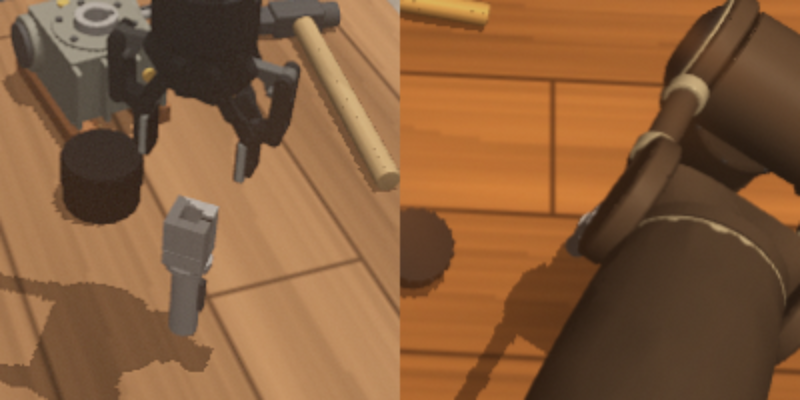

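Jaws straddle the square head ((190,225) in the crop), parallel with its faces and over the right part. Descend and grip.

Emit:
jog_arm --motion "0.8 0 0 0.2 0; 0.8 0 0 0.6 0; 0.8 0 0 1.2 0; 0.8 0 0 1.8 0; 0.8 0 0 2.4 0; 0.8 0 0 2.9 0; 0.8 0 0 3.2 0; 0.8 0 0 3.35 0; 0.8 0 0 3.4 0; 0.8 0 0 3.4 0; 0.8 0 0 3.4 0"

```text
clock: 10.75
ee_pos: [526.4, -281.2, 96.3]
orientation: [3.14, -0.0, 0.838]
wrist_force: [-0.5, 0.9, -0.6]
grip_width: 67.7
```

Emit:
jog_arm --motion "0.3 0 0 0 0; 0.3 0 0 0 0; 0.3 0 0 0 0; 0.3 0 0 0 0; 0.3 0 0 0 0; 0.3 0 0 0 0" --newtons 60

```text
clock: 11.25
ee_pos: [526.5, -281.4, 96.4]
orientation: [3.14, -0.0, 0.838]
wrist_force: [0.1, -0.8, 4.2]
grip_width: 33.3
```

Emit:
jog_arm --motion "0.3 0 0 -0.1 0; 0.3 0 0 -0.4 0; 0.3 0 0 -0.9 0; 0.3 0 0 -1.6 0; 0.3 0 0 -2.4 0; 0.3 0 0 -3.2 0; 0.3 0 0 -4 0; 0.3 0 0 -4.8 0; 0.3 0 0 -5.4 0; 0.3 0 0 -5.8 0; 0.3 0 0 -6 0; 0.3 0 0 -6 0"

```text
clock: 12.25
ee_pos: [526.1, -281.0, 246.6]
orientation: [3.14, -0.0, 0.838]
wrist_force: [-0.4, -0.2, -6.4]
grip_width: 33.6
```

```bash
python3 -c "
from h import *
from cell import r,get_image;s=r.sense();print(s['ee_pos'],s['orientation'],s['wrist_force'],s['grip_width'])
c,y=np.array([525.764,-280.839,95.522+150]),0.83763
print(move(c,y,[546.5,37.8,c[2]],np.radians(86.5)))
for n in('side','top'): cv2.imwrite(f'pics/{n}6.png',get_image(n)[:,:,::-1])
a=cv2.imread('pics/side6.png')[140:340,260:460];b=cv2.imread('pics/top6.png')[140:340,360:560]
cv2.imwrite('pics/p6.png',cv2.resize(np.hstack([a,b]),None,fx=2,fy=2))"
```

```text
[ 526.06988201 -280.96138226  246.63889486] [ 3.14002178e+00 -2.73119484e-04  8.37729561e-01] [-0.35164779 -0.15861779 -6.42682462] 33.614379455110225
[10.026 -7.913 -0.    -7.701]
```

View pics/p6.png

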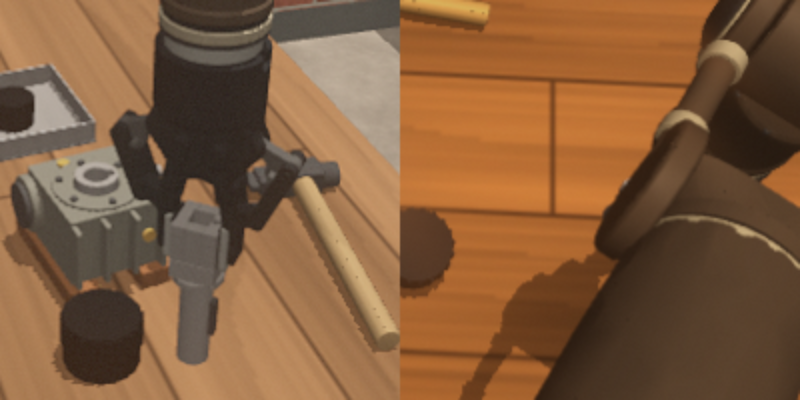

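The spindle hangs upright in the jaws, with the key on the right at (213,315). Carry it over the bore, turning it to the keyway's measured direction of -3.5°.

Emit:
jog_arm --motion "0.3 0.25 -0.2 0 -0.2; 0.3 1 -0.8 0 -0.7; 0.3 2 -1.6 0 -1.5; 0.3 3.1 -2.45 0 -2.3; 0.3 4.2 -3.3 0 -3.2; 0.3 5.3 -4.2 0 -4; 0.3 6.4 -5.05 0 -4.9; 0.3 7.5 -5.9 0 -5.7; 0.3 8.6 -6.8 0 -6.6; 0.3 9.5 -7.5 0 -7.3; 0.3 9.9 -7.85 0 -7.6; 0.3 10.03 -7.91 0 -7.7"

```text
clock: 13.35
ee_pos: [545.3, 41.0, 244.3]
orientation: [-3.139, -0.001, 1.514]
wrist_force: [0.1, -0.2, -6.1]
grip_width: 33.0
```

Emit:
jog_arm --motion "0.3 0 0 0.3 0; 0.3 0 0 0.4 0; 0.3 0 0 0.4 0; 0.3 0 0 0.4 0"

```text
clock: 13.68
ee_pos: [546.1, 36.4, 234.6]
orientation: [-3.14, 0.001, 1.508]
wrist_force: [0.6, 0.5, -7.4]
grip_width: 33.1
```

```bash
python3 -c "
from h import *
from cell import r,get_image;s=r.sense();print(s['ee_pos'],s['orientation'],s['wrist_force'],s['joint_pos'])
print(after(np.array([525.764,-280.839,95.522+150]),0.83763,[10.03,-7.91,.4,-7.7]))
for n in('side','top'): cv2.imwrite(f'pics/{n}7.png',get_image(n)[:,:,::-1])
p=s['ee_pos'];fz=p[2]-96.4
g=(0,255,0);m=(255,0,255);b=(546.6,38)
it=[(circ(p,12.5,fz+3),g),(circ(p,9.5,fz),g),(circ(p,20,fz+83),g),(circ(b,22,112),m)]
A=overlay('pics/side7.png','side',[],(270,150,80,110),5,None)
B=overlay('pics/side7.png','side',it,(270,150,80,110),5,None)
cv2.imwrite('pics/p7.png',np.hstack([A,B]))"
```

```text
[546.0670699   36.39343049 234.58425902] [-3.13974238e+00  6.46350753e-04  1.50750707e+00] [ 0.63545313  0.54361965 -7.42086298] [-1.26990893e-02  1.57025788e-01  1.81323748e+00 -5.98652848e-04
  1.17321005e+00  5.08230812e-02]
(array([546.6324122,  37.822473 , 235.522    ]), np.float64(1.509581762017817))
```

View pics/p7.png

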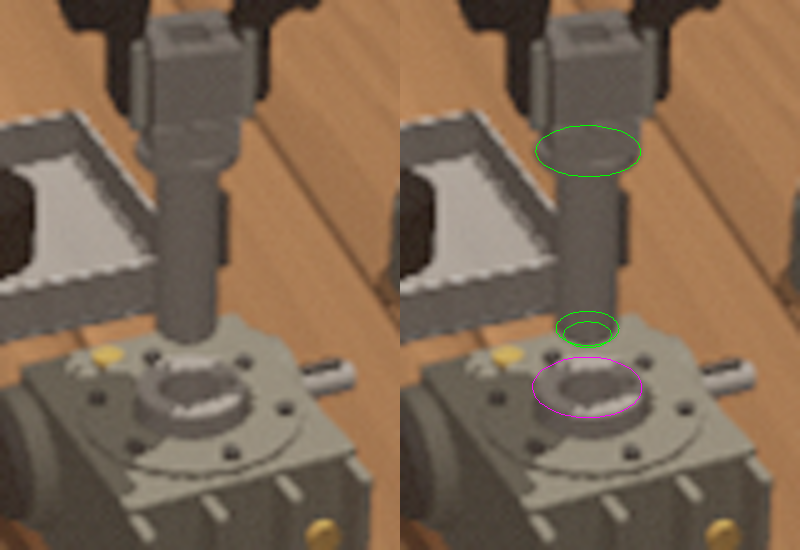

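Emit:
jog_arm --motion "0.3 0 0.05 0.1 0; 0.3 0 0.05 0.3 0; 0.3 0 0.05 0.5 0; 0.3 0 0.05 0.7 0; 0.3 0 0.05 0.85 0; 0.3 0 0.05 0.95 0; 0.3 0 0.05 1.05 0; 0.3 0 0.05 1.15 0; 0.3 0 0.05 1.2 0; 0.3 0 0.05 1.2 0"

```text
clock: 14.62
ee_pos: [547.7, 37.8, 205.2]
orientation: [-3.141, 0.0, 1.51]
wrist_force: [-0.0, 0.5, -6.1]
grip_width: 33.0
```

```bash
python3 -c "
from h import *
from cell import r,get_image;s=r.sense();print(s['ee_pos'],s['orientation'],s['wrist_force'],s['moment'])
for n in('side',): cv2.imwrite(f'pics/{n}8.png',get_image(n)[:,:,::-1])
A=overlay('pics/side8.png','side',[],(270,150,80,110),5,None)
cv2.imwrite('pics/p8.png',A)"
```

```text
[547.68971587  37.80498796 205.18988928] [-3.14101477e+00  5.34224426e-05  1.50974366e+00] [-0.01596018  0.5378524  -6.11268578] [-0.02759994  0.00233253  0.01891807]
```

View pics/p8.png

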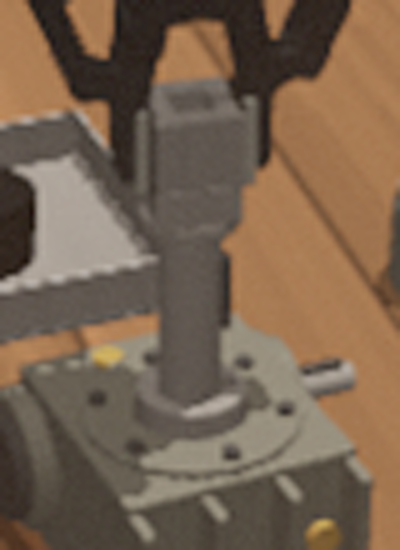

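The foot is 3 mm into the bore at (190,395) with no contact force. I'll continue gently.

Emit:
jog_arm --motion "0.3 0 0 0.1 0; 0.3 0 0 0.2 0; 0.3 0 0 0.3 0; 0.3 0 0 0.4 0; 0.3 0 0 0.5 0; 0.3 0 0 0.6 0; 0.3 0 0 0.7 0; 0.3 0 0 0.8 0; 0.3 0 0 0.9 0; 0.3 0 0 0.9 0"

```text
clock: 15.5
ee_pos: [547.8, 37.6, 182.4]
orientation: [-3.141, 0.0, 1.51]
wrist_force: [-0.6, 0.2, -6.2]
grip_width: 33.2
```

Emit:
jog_arm --motion "0.3 0 0 0.05 0; 0.3 0 0 0.1 0; 0.3 0 0 0.15 0; 0.3 0 0 0.2 0; 0.3 0 0 0.25 0; 0.3 0 0 0.3 0; 0.3 0 0 0.34 0; 0.3 0 0 0.34 0"

```text
clock: 16.17
ee_pos: [547.9, 37.7, 174.3]
orientation: [-3.142, 0.0, 1.51]
wrist_force: [0.9, -0.1, -6.1]
grip_width: 33.2
```

It is past the point where the key would rest (178 mm) with no force, so the key is in the keyway. Lower on.

Emit:
jog_arm --motion "0.3 0 0 0.15 0; 0.3 0 0 0.3 0; 0.3 0 0 0.45 0; 0.3 0 0 0.6 0; 0.3 0 0 0.75 0; 0.3 0 0 0.9 0; 0.3 0 0 1.05 0; 0.3 0 0 1.2 0; 0.3 0 0 1.35 0; 0.3 0 0 1.5 0; 0.3 0 0 1.6 0; 0.3 0 0 1.6 0"

```text
clock: 17.17
ee_pos: [547.8, 37.6, 133.8]
orientation: [-3.141, 0.0, 1.51]
wrist_force: [1.2, -1.3, -7.0]
grip_width: 33.0
```

Emit:
jog_arm --motion "0.3 0 0 0.05 0; 0.3 0 0 0.1 0; 0.3 0 0 0.15 0; 0.3 0 0 0.18 0; 0.3 0 0 0.18 0"

```text
clock: 17.58
ee_pos: [548.0, 37.7, 130.0]
orientation: [3.141, 0.0, 1.51]
wrist_force: [1.4, -1.5, -5.7]
grip_width: 33.4
```

Lower until it touches, about 2 mm more.

Emit:
jog_arm --motion "0.3 0 0 0.03 0; 0.3 0 0 0.06 0; 0.3 0 0 0.09 0; 0.3 0 0 0.12 0; 0.3 0 0 0.12 0"

```text
clock: 18.0
ee_pos: [548.1, 37.7, 128.4]
orientation: [3.142, 0.0, 1.51]
wrist_force: [-3.3, -1.3, 4.9]
grip_width: 33.5
```

Contact at 128.4 mm, exactly the expected home height. Release, back off straight up, and look.

Emit:
jog_arm --motion "0.8 0 0 0 0; 0.8 0 0 0 0; 0.8 0 0 0 0; 0.8 0 0 0 0; 0.8 0 0 0 0; 0.8 0 0 -0.2 0; 0.8 0 0 -0.6 0; 0.8 0 0 -1.2 0; 0.8 0 0 -1.9 0; 0.8 0 0 -2.6 0; 0.8 0 0 -3.1 0; 0.8 0 0 -3.4 0"

```text
clock: 19.0
ee_pos: [549.3, 37.8, 214.9]
orientation: [3.137, -0.0, 1.51]
wrist_force: [0.5, 0.6, -0.0]
grip_width: 68.7
```

Emit:
jog_arm --motion "0.8 -0.5 0 -0.5 0; 0.8 -1.5 0 -1 0; 0.8 -2.7 0 -1.2 0; 0.8 -4 0 -1.2 0; 0.8 -5.3 0 -1.2 0; 0.8 -6.6 0 -1.2 0; 0.8 -7.5 0 -1.2 0; 0.8 -8 0 -1.2 0; 0.8 -8 0 -1.2 0"

```text
clock: 19.75
ee_pos: [535.0, -164.7, 242.0]
orientation: [-3.141, 0.001, 1.506]
wrist_force: [-0.6, -0.2, -0.4]
grip_width: 68.3
```

```bash
python3 -c "
from h import *
from cell import r,get_image;s=r.sense();print(s['clock'],s['ee_pos'],s['wrist_force'],s['grip_width'])
for n in('side','top'): cv2.imwrite(f'pics/{n}9.png',get_image(n)[:,:,::-1])
b=(547.8,37.8);g=(0,255,0)
it=[(box2(b,np.radians(-3.5),17,17,164),g),(circ(b,20,118),g)]
A=overlay('pics/side9.png','side',it,(255,170,100,100),4,None);B=overlay('pics/side9.png','side',[],(255,170,100,100),4,None)
C=overlay('pics/top9.png','top',it,(245,185,100,100),4,None);D=overlay('pics/top9.png','top',[],(245,185,100,100),4,None)
o=np.vstack([np.hstack([A,B]),np.hstack([C,D])]);cv2.imwrite('pics/p9.png',cv2.resize(o,(600,600)))"
```

```text
19.75 [ 534.9982175  -164.69879634  241.97269902] [-0.60792518 -0.20038149 -0.36327613] 68.27055128674756
```

View pics/p9.png

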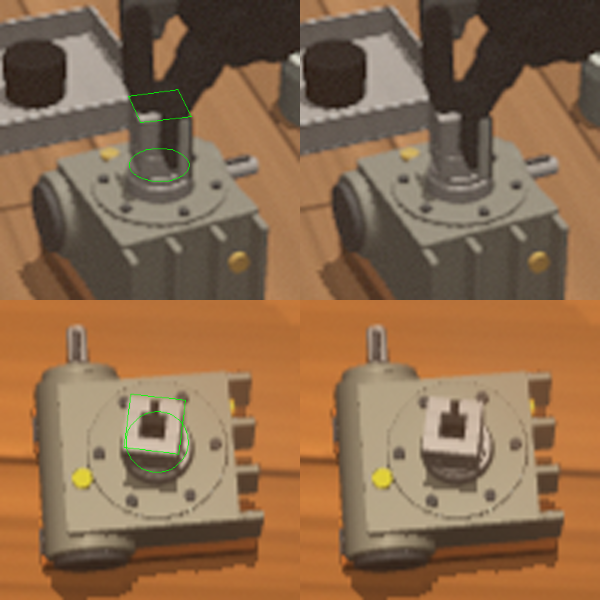

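View pics/top9.png

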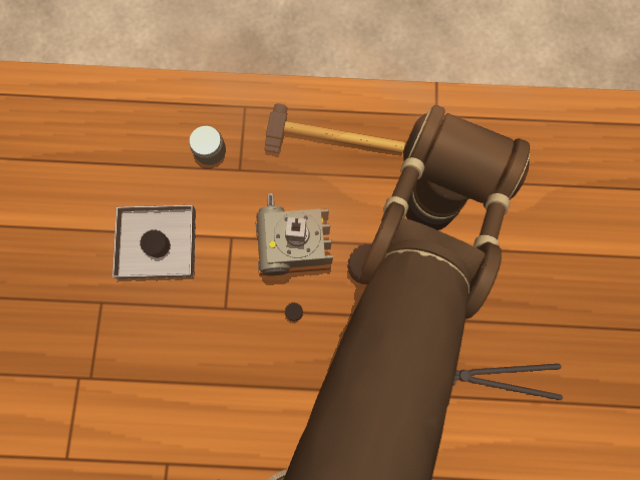

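View pics/side9.png

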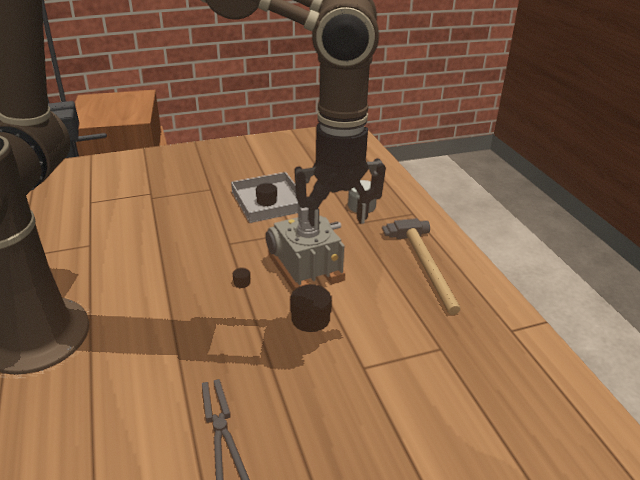

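The cap lies in the tray at (155,243) in top, and the spindle sits in the hub at (296,230). The side view is occluded by a finger, so I'll move clear and check that the collar is flush.

Emit:
jog_arm --motion "0.8 -0.5 0 -0.3 0; 0.8 -1.4 0 -1 0; 0.8 -2.5 0 -2 0; 0.8 -3.6 0 -3 0; 0.8 -4.8 0 -4 0; 0.8 -5.6 0 -4.6 0; 0.8 -6 0 -5 0; 0.8 -6 0 -5 0; 0.8 -6 0 -5 0"

```text
clock: 20.6
ee_pos: [526.9, -311.2, 367.8]
orientation: [3.14, 0.0, 1.51]
wrist_force: [-0.8, -0.5, -1.2]
grip_width: 68.1
```

```bash
python3 -c "
from h import *
from cell import r,get_image;s=r.sense();print(s['clock'],s['ee_pos'],s['wrist_force'],s['grip_width'])
for n in('side','top'): cv2.imwrite(f'pics/{n}A.png',get_image(n)[:,:,::-1])
b=(547.8,37.8);g=(0,255,0)
it=[(box2(b,np.radians(-3.5),17,17,164),g),(circ(b,20,118),g),(circ(b,22,112),(255,0,255))]
A=overlay('pics/sideA.png','side',it,(270,170,75,100),5,None);B=overlay('pics/sideA.png','side',[],(270,170,75,100),5,None)
cv2.imwrite('pics/pA.png',np.hstack([A,B]))"
```

```text
20.6 [ 526.90493548 -311.24701808  367.81227519] [-0.83095023 -0.54910159 -1.20808655] 68.05208460109564
```

View pics/pA.png

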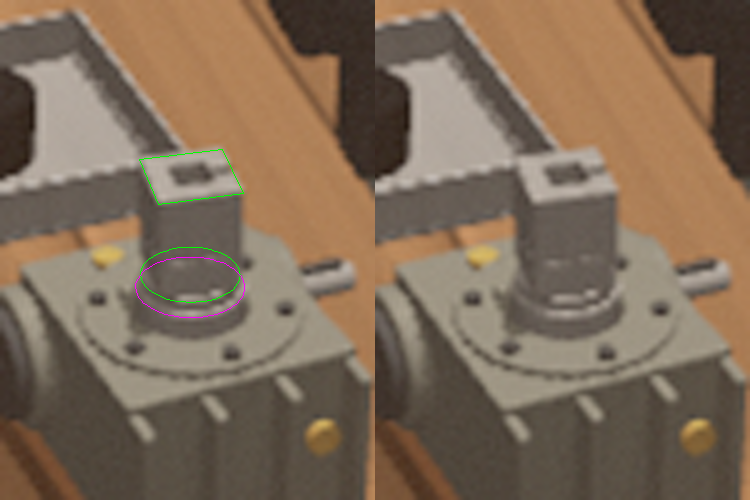

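```bash
python3 -c "
from cell import r
print(r.finish_job())"
```

```text
the job is handed in; nothing more can be done
None
```

I lifted the middle-sized cap off the hub and set it rim-down in the parts tray. I then stood the spindle in the bore with its key turned to the keyway, which I measured at about -3.5° in world axes. The key went in at the first try, without a turning search, and I lowered the spindle held until it touched, then let go. I handed the job in at about 20.7 s.

**Seating:** the spindle touched at TCP height 128.4 mm, which matches home (32.0 mm above its height when gripped standing on the bench). In the last side view the head top matches the 164 mm overlay within about a pixel (roughly 2 mm). The collar shows no gap on the hub, and the spindle stands upright.

**Forces:** the readings at the end of each move stayed within about 14 N, and the arm ended clear of everything. The cap stayed in the tray, and the hammer, tongs and tin show no sign of having moved.

**Disagreement:** the two cameras differed by about 2 mm on where the bore lies. I used a point between them, and the foot went in without side force.

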